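# Slide the bench stone out of its bay to the stop rail

## Robot

A 6-joint arm with a two-finger parallel gripper is mounted at the origin on the work surface. World frame = base frame: x ahead of the robot, y to its left, z up, the work surface at z = 0. Lengths are in m, angles in rad, forces in N, time in s.
With the tool pointing down it reaches from about 0.375 to 0.925 m from the base axis. Payload 5.7 kg.
Tool frame: the origin (TCP) lies at the centre of the arm's flange, where the gripper is bolted on; the fingertips stand 182 mm ahead of it and the grasp point (between the pads) lies 163 mm ahead of it (ctrl.tip_extent is the distance from the TCP to the fingertips, in m); z points along the fingers, y is the direction in which the jaws open and shut (so a half turn about z gives the same grasp; the last joint's range is limited). The gripper opens to 88 mm and grips with 3 to 60 N. Pads are 20 mm wide; open, the fingers measure 115 mm over their backs; the gripper's body (75 mm by 178 mm) begins 61 mm behind the grasp point.
Start: joints at [1.174, 0.359, 1.51, -0, 1.272, -0.115], TCP at [0.167, 0.576, 0.405] pointing down, gripper open.
Joint ranges: [-2.97, 2.97], [-1.01, 2.36], [0.21, 2.38], [-0.96, 4.11], [0.2, 2.71], [-2.98, 2.98]. Speed limits (rad/s): [2.39, 2.39, 3.14, 3.14, 3.14, 3.14].

## Interface

Orientations are given as a rotation vector (axis times angle).
In Python, from bench import ctrl gives the robot as it stands.
- The arm moves only by the shell command python3 -m inch 'ROWS' [OPENING]. ROWS is JSON, a list of rows, each an object with "xyz": the shift along the tool's x, y, z in mm, a list of three; "spin": the turn about the tool's z in rad. A call has 1 to 20 rows; each row shifts and turns the commanded pose from where the row before left it, along the tool's axes as they then stand; what a row does not reach is not made up. A row lasts 1/8 s, in which the tool goes at most 62.5 mm and 10.7 degrees, less where a joint would pass 70% of its speed; a pose out of reach is approached as far as the arm can. A call with a gripper value outside its range is refused whole. OPENING is the opening, from 0 (shut) to 1 (fully open), set as the call begins (- or left out, the last holds). The fingers move at their own pace and stop on an object; the grip force is fixed at half the most. Time passes only in rows, so rows that do not move let the fingers close. It gives the time, the measured TCP pose, the force and the opening at its end, in the units of the state.
- ctrl.sense(): the state, without advancing time (a new reading comes with each control period).
- ctrl.camera(name): name is "scene" or "top" or "wrist"; returns a dict with "image" (384x512x3 uint8, red, green, blue), "fovy" (degrees; the focal length in pixels is half the picture's height over the tangent of half this angle, whatever the lens; pixels are square), "cx", "cy" (the principal point, pixels), "k1" (the pictures are not rectified: a ray, as slopes to the right and down, at radius r is drawn at 1 + k1 r^2 times it, then the intrinsics apply), "rvec" (rotation vector, rad) and "tvec" (3), from world to camera coordinates, as OpenCV has them. Camera axes: x right, y down, z forward; pixel columns grow to the right and rows downward; lengths in m; the calibration is good to about 2 mm. A picture is of the moment at which its call begins. There is no depth.
- ctrl.sign_off(): hands the job in, once; it reports no verdict.
The state is a dict: "t": time; "joint_positions": joint angles; "dq": joint speeds; "tau": joint torques, N m; "tcp_pos": TCP position; "tcp_rot": TCP orientation; "force": force on the tool from outside, world axes, zero at the start; "wrist_torque": the same for the moment, N m; "gripper_width": finger opening in m.
Only numpy, scipy, OpenCV 4.12 (cv2) and the standard library are available. Lean on these libraries where they do the work, as an engineer would, in place of code of your own. Each camera call takes 0.05 s, during which the arm holds its last target. There are 200 camera calls.

## Task

To get ready for knife sharpening, slide the wide rectangular sharpening stone out of its bay in the rack and along the white board until its leading end rests square against the steel stop rail at the board's other end. Keep it flat on the board all the way, never lifting or tipping it. Leave the other two stones where they are in their bays, and do not disturb the kitchen things standing around the board.

Things in the scene. Friction and masses are not known exactly. Their poses are not given: they have to be found in the camera images.
- station: Fixed white plastic board 430 x 260 x 12 mm (its x, y, z); slab from x = -220 to +210 mm, top at z = 12 mm. Origin: underside, on its centre line. Its x axis runs along the bays from the stop rail towards the rack's closed back. Steel rack on the +x half, stop rail at the -x end, bare slab between.
- rack_mouth (a point): Middle of the open mouth of the rack's middle bay, on the slab (board x = -30, y = 0, z = 12 mm). Three bays side by side, 70 mm wide inside, centred at board y = -78, 0, +78 mm, open to -x, reaching back to the inner face of the back wall at x = +195 mm. Walls 8 mm thick (back 10), 25 mm high above the slab. The bays' floor is the slab: stones slide out level.
- rail_face (a point): Middle of the foot of the stop rail's face that looks at the bays (board x = -195, y = 0, z = 12 mm). The rail is a fixed steel bar 20 mm thick, 242 mm long along the board's y, 16 mm high above the slab.
- bench_stone: The stone to move: grey slab 150 x 62 x 30 mm (its x, y, z), about 0.6 kg. Origin: centre of its underside. It starts lying lengthwise in one of the three bays (any of them), with at least 55 mm free between its rear end and the back wall.
- slim_stone: Grey square stick stone 130 x 26 x 26 mm (x, y, z), loose in another bay, to be left there. Origin: centre of its underside.
- round_stone: Grey round stone, 62 mm diameter, 30 mm high, loose in another bay, to be left there. Origin: centre of its underside.
- spice_jar: Bystander: glass jar, 56 mm diameter, 95 mm high, loose, standing left of the board. Origin: centre of its underside.
- shaker: Bystander: steel shaker, 62 mm diameter, 96 mm high, loose, standing left of the board. Origin: centre of its underside.
- portion_cup: Bystander: open white cup, 72 mm diameter, 50 mm high, loose, right of the board. Origin: centre of its underside.
- spatula: Bystander: spatula 240 mm long lying on the table beyond the board. Origin: middle of its underside; x along its length.
- can: Bystander: food can, 74 mm diameter, 100 mm high, loose, right of the board. Origin: centre of its underside.
Not all that is in view belongs to the job. What is meant by the bench_stone is not red, and is the smaller of those in its own colour.

How it is judged:
At the end, for the whole second after the job is handed in: The wide stone lies flat and still, its end within 8 mm of the stop rail and square to it within 0.15 rad, its centre within 110 mm of the board's centre line. The other two stones are within 25 mm of their starts, the bystanders within 30 mm (x of bench_stone in the frame of station between -0.128 and -0.112 m and y of bench_stone in the frame of station between -0.11 and 0.11 m and z of bench_stone in the frame of station between 0.008 and 0.017 m and angle between the x axis of bench_stone and the x axis of station, either way round below 0.15 rad and angle between bench_stone's own z axis and vertical below 0.1 rad and linear speed of bench_stone below 0.01 m/s and distance of each of slim_stone, round_stone from where it was at the start of the episode below 0.025 m and distance of each of spice_jar, shaker, portion_cup, spatula, can from where it was at the start of the episode below 0.03 m); the robot touches nothing.
It fails at once if the wide stone is lifted more than 15 mm off the board or tipped more than 0.3 rad (z of bench_stone in the frame of station above 0.027 m or angle between bench_stone's own z axis and vertical above 0.3 rad).
It fails at once if one of the other two stones is moved more than 25 mm (distance of any of slim_stone, round_stone from where it was at the start of the episode above 0.025 m).
It fails at once if a bystander is moved more than 30 mm (distance of any of spice_jar, shaker, portion_cup, spatula, can from where it was at the start of the episode above 0.03 m).
It also fails if it takes over 32 s, if anything falls off the work surface, if the arm or the gripper's body presses on something with over 40 N, if the wrist force passes 120 N, or if a joint passes its speed limit or range.

## Working session

There is one attempt and no reset: what is moved stays moved. The work goes in short steps, Python scripts to look and compute and a shell command to move; the robot and the scene stay as the last step left them, time stands still between calls to the robot, and variables do not carry over. Pictures are saved under pics/ and viewed, about 8 in all and at most 12, crops included, and the job is handed in when it is done.

```bash
mkdir -p pics
cat > h.py <<'E'
import numpy as np,cv2,json
from bench import ctrl
def cam(n,name=None):
    c=ctrl.camera(n); 
    if name: cv2.imwrite(f'pics/{name}.png',c['image'][:,:,::-1])
    return {k:v for k,v in c.items() if k!='image'},c['image']
def K(c):
    f=192/np.tan(np.radians(c['fovy'])/2); return np.array([[f,0,c['cx']],[0,f,c['cy']],[0,0,1]]),np.array([c['k1'],0,0,0.])
def proj(c,P):
    k,d=K(c); return cv2.projectPoints(np.array(P,float).reshape(-1,1,3),np.array(c['rvec']),np.array(c['tvec']),k,d)[0].reshape(-1,2)
def ray(c,px,z):
    k,d=K(c); u=cv2.undistortPoints(np.array(px,float).reshape(-1,1,2),k,d).reshape(-1,2)
    R=cv2.Rodrigues(np.array(c['rvec'],float))[0]; o=-R.T@np.array(c['tvec']); D=np.c_[u,np.ones(len(u))]@R
    return o+D*((z-o[2])/D[:,2])[:,None]
E
python3 - <<'E'
from h import *
a=[]
for n in('top','scene'):
    c,i=cam(n); np.save(n+'.npy',c,allow_pickle=True); cv2.imwrite(n+'.png',i[:,:,::-1])
    cv2.imwrite(f'pics/{n}0.png',cv2.resize(i[:,:,::-1],(800,600),interpolation=cv2.INTER_CUBIC)); print(c)
E
```

```text
{'fovy': 43.64489216884682, 'cx': 249.08483419183045, 'cy': 191.26271984919728, 'k1': -0.012818806254661995, 'rvec': array([ 2.22091725, -2.15519219,  0.05015063]), 'tvec': array([-0.0554661 ,  0.50553045,  1.61463374])}
{'fovy': 55.99291458360555, 'cx': 251.17615545731826, 'cy': 184.11665100760914, 'k1': 0.02355682157671349, 'rvec': array([ 1.66351022,  1.72843733, -0.82887866]), 'tvec': array([ 0.0736809 , -0.28009425,  1.58020876])}
```

View pics/top0.png

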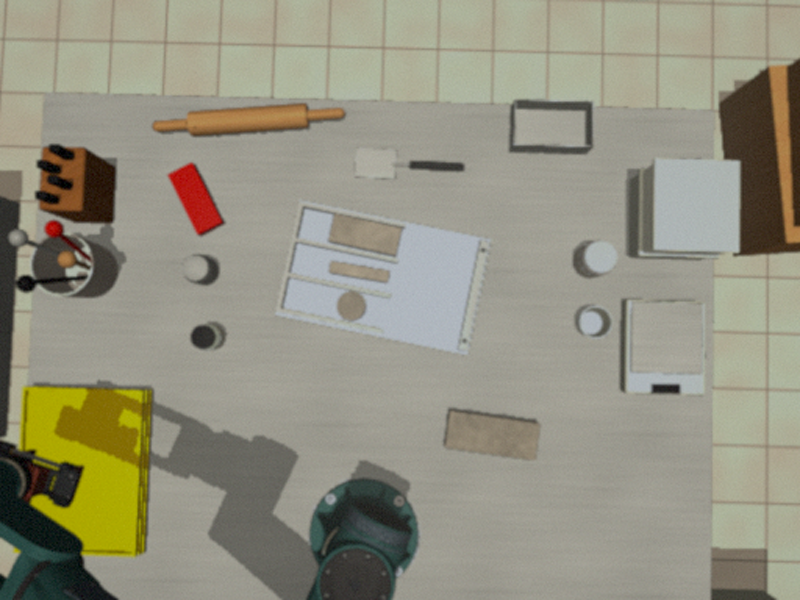

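View pics/scene0.png

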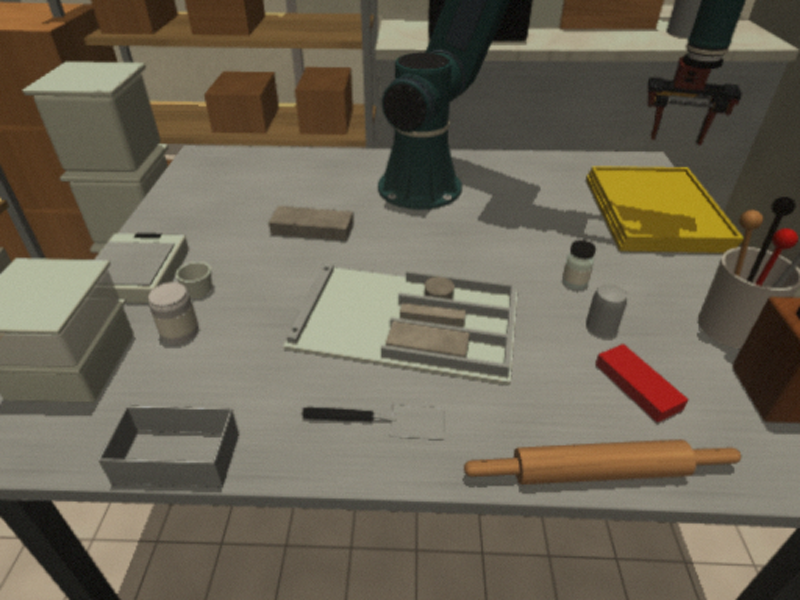

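Top view (800x600): board at (275-490, 200-355), with the rack's closed back on the left and the rail on the right. The bench stone is in the far bay at about (366,235), the slim stone is in the middle and the round one is near. The big grey block at (490,433) and the red block are decoys. I plan to push the stone from behind with two spread fingers inside the bay.

Run:
```python
from h import *
i=cv2.imread('top.png')[122:232,170:320]; cv2.imwrite('pics/crop1.png',cv2.resize(i,None,fx=5.3333,fy=5.3333,interpolation=cv2.INTER_CUBIC))
```

```text
(no output)
```

View pics/crop1.png

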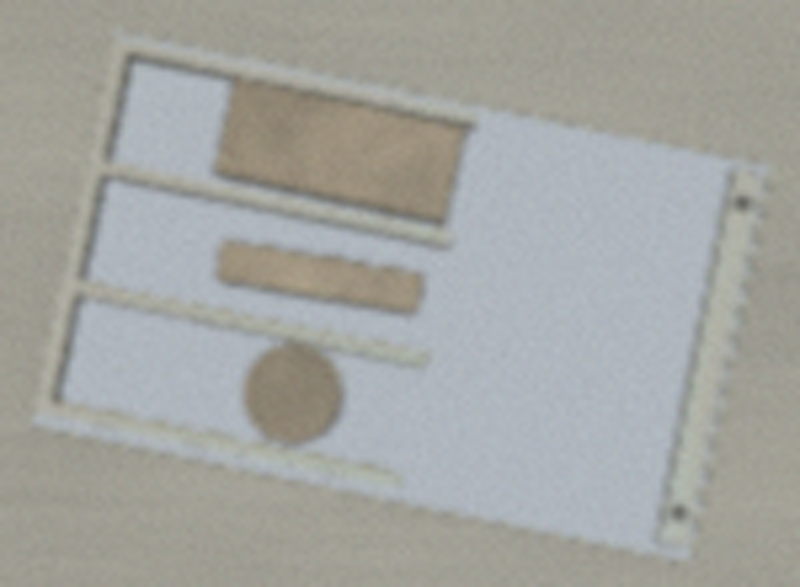

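```bash
cat > fit.py <<'E'
from h import *
from scipy.optimize import least_squares
c=np.load('top.npy',allow_pickle=True).item()
uv=lambda p:np.array(p)/5.3333+[170,122]-.4
M=[((-.22,.13,.012),(688,558)),((-.22,-.13,.012),(768,165)),((.21,-.13,.012),(118,38)),((.21,.13,.012),(33,420)),
((-.195,-.121,.028),(735,168)),((.195,-.113,.037),(130,55)),((-.03,-.043,.037),(455,236)),((-.03,.035,.037),(430,354)),((-.03,.121,.037),(397,484))]
B=np.array([m[0] for m in M]);U=uv([m[1] for m in M])
def T(q,P):
    s,k=np.sin(q[2]),np.cos(q[2]); P=np.atleast_2d(P); return np.c_[q[0]+k*P[:,0]-s*P[:,1],q[1]+s*P[:,0]+k*P[:,1],P[:,2]]
r=least_squares(lambda q:(proj(c,T(q,B))-U).ravel(),[.6,0,1.4],loss='soft_l1'); q=r.x
print('board',q,'yaw deg',np.degrees(q[2])); print(np.round(proj(c,T(q,B))-U,2))
def inv(q,P):
    d=P[:,:2]-q[:2]; s,k=np.sin(q[2]),np.cos(q[2]); return np.c_[k*d[:,0]+s*d[:,1],-s*d[:,0]+k*d[:,1]]
S=ray(c,uv([(232,80),(470,124),(445,220),(217,174)]),.042); b=inv(q,S); print('stone top corners board',np.round(b*1e3,1),b.mean(0))
np.save('q.npy',q)
s=ctrl.sense(); R=cv2.Rodrigues(np.array(s['tcp_rot'],float))[0]; print(s['tcp_pos'],R.round(3),s['t'],s['gripper_width'])
E
python3 fit.py
```

```text
board [ 0.55674004 -0.01965883  1.39408415] yaw deg 79.8751380968595
[[ 0.58  1.06]
 [ 0.81 -0.01]
 [-0.3  -1.64]
 [-0.56  0.87]
 [-0.18 -0.13]
 [-0.24 -0.45]
 [-0.2  -0.63]
 [-0.28 -0.07]
 [ 0.61  0.71]]
stone top corners board [[ 126.7 -108.5]
 [ -25.9 -111.7]
 [ -23.   -49.1]
 [ 123.4  -48.3]] [ 0.05028445 -0.0793936 ]
[0.16673494 0.57602995 0.40390456] [[-0.961  0.278 -0.001]
 [ 0.278  0.961 -0.002]
 [ 0.    -0.002 -1.   ]] 0.1 0.0874086800101413
```

```bash
python3 -m inch '[{"xyz":[0,0,0],"spin":0.1466},{"xyz":[0,0,0],"spin":0.1466},{"xyz":[0,0,0],"spin":0.1466},{"xyz":[0,0,0],"spin":0.1466},{"xyz":[0,0,0],"spin":0.1466},{"xyz":[0,0,0],"spin":0.1466},{"xyz":[0,0,0],"spin":0.1466},{"xyz":[0,0,0],"spin":0.1466},{"xyz":[0,0,0],"spin":0.1466},{"xyz":[0,0,0],"spin":0.1466}]' 0.34
python3 -m inch '[{"xyz":[-20,31.5,0],"spin":0},{"xyz":[-20,31.5,0],"spin":0},{"xyz":[-20,31.5,0],"spin":0},{"xyz":[-20,31.5,0],"spin":0},{"xyz":[-20,31.5,0],"spin":0},{"xyz":[-20,31.5,0],"spin":0},{"xyz":[-20,31.5,0],"spin":0},{"xyz":[-20,31.5,0],"spin":0},{"xyz":[-20,31.5,0],"spin":0},{"xyz":[-20,31.5,0],"spin":0},{"xyz":[-20,31.5,0],"spin":0},{"xyz":[-20,31.5,0],"spin":0},{"xyz":[-20,31.5,0],"spin":0},{"xyz":[-20,31.5,0],"spin":0},{"xyz":[-20,31.5,0],"spin":0},{"xyz":[-20,31.5,0],"spin":0},{"xyz":[-20,31.5,0],"spin":0},{"xyz":[-20,31.5,0],"spin":0},{"xyz":[0,0,0],"spin":0},{"xyz":[0,0,0],"spin":0}]'
cat > st.py <<'E'
from h import *
def inv(q,P):
    d=np.atleast_2d(P)[:,:2]-q[:2]; s,k=np.sin(q[2]),np.cos(q[2]); return np.c_[k*d[:,0]+s*d[:,1],-s*d[:,0]+k*d[:,1]]
q=np.load('q.npy')
def st():
    s=ctrl.sense(); R=cv2.Rodrigues(np.array(s['tcp_rot'],float))[0]; tip=np.array(s['tcp_pos'])+R[:,2]*ctrl.tip_extent
    print('tip board mm',inv(q,tip)*1e3,'tip z',tip[2],'yaw err toolx-boardx rad',np.arctan2(R[1,0],R[0,0])-q[2],'w',s['gripper_width'],'F',s['force'],'t',s['t'])
st()
E
python3 - <<'E'
from st import *
c,i=cam('wrist'); np.save('w1.npy',c,allow_pickle=True); cv2.imwrite('pics/w1.png',cv2.resize(i[:,:,::-1],(800,600),interpolation=cv2.INTER_CUBIC)); print(c)
E
```

```text
t: 1.35
tcp_pos: [0.1668, 0.5761, 0.4041]
tcp_rot: [2.414, 2.01, -0.002]
force: [1.0, 0.3, -0.5]
gripper_width: 0.0297
t: 3.85
tcp_pos: [0.6611, 0.1223, 0.404]
tcp_rot: [-2.408, -2.015, 0.002]
force: [0.3, 1.5, -0.1]
gripper_width: 0.0299
tip board mm [[158.09583552 -77.41084915]] tip z 0.22203293722302803 yaw err toolx-boardx rad -0.0006000056197179582 w 0.029944662590775172 F [ 0.28928424  1.51200238 -0.05681088] t 3.85
{'fovy': 59.13041724429127, 'cx': 258.5461746115445, 'cy': 183.57912199885493, 'k1': -0.026694395463909466, 'rvec': array([-2.83056281,  0.24990547,  0.04102635]), 'tvec': array([-0.62727252,  0.18976593,  0.46256942])}
```

View pics/w1.png

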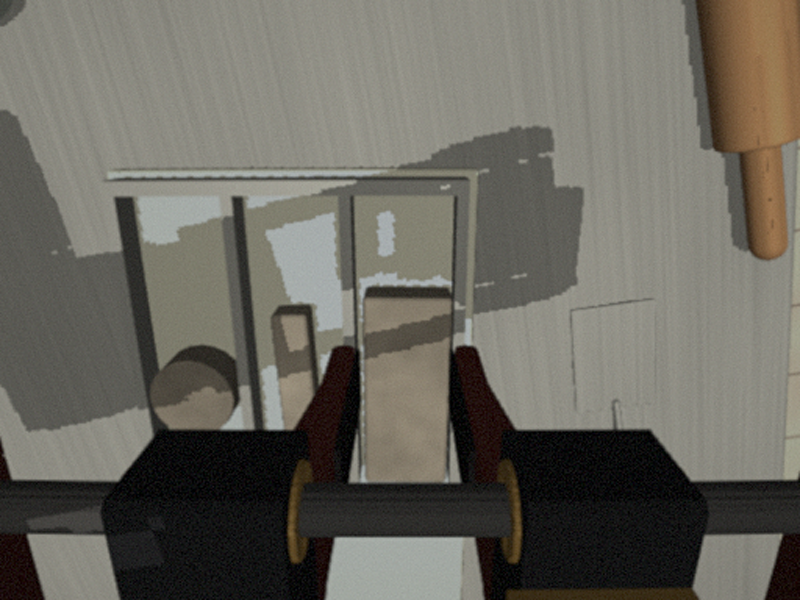

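Wrist view: the bench stone's rear top edge runs (366,298)-(450,298). The inner edge of the back wall is at row ~193, and the bay walls' inner faces are at columns ~355 and ~455. I'll convert these to board coordinates.

Run:
```python
from st import *
c=np.load('w1.npy',allow_pickle=True).item(); u=lambda p:(np.array(p)+.5)/1.5625-.5
print('stone rear',inv(q,ray(c,u([(366,298),(450,298)]),.042))*1e3)
print('back wall inner',inv(q,ray(c,u([(355,194),(455,194)]),.037))*1e3)
print('slab far corners',inv(q,ray(c,u([(107,170),(478,170)]),.012))*1e3)
```

```text
tip board mm [[158.42167221 -77.16891409]] tip z 0.22223154998069325 yaw err toolx-boardx rad 8.158524009083123e-05 w 0.030216706245229694 F [ 0.12313992 -0.09365501 -0.99473913] t 3.9
stone rear [[ 126.02346013  -49.69155893]
 [ 126.0793042  -106.96932611]]
back wall inner [[ 195.85464745  -43.61441814]
 [ 195.89071576 -108.84859617]]
slab far corners [[ 209.75045269  131.40703761]
 [ 209.21600278 -126.6070682 ]]
```

Both cameras agree within ~1 mm. Descending between the stone's rear (126) and the back wall (195).

```bash
python3 -m inch '[{"xyz":[1,0,20]},{"xyz":[1,0.5,20]},{"xyz":[0,0.5,20]},{"xyz":[0,0,20]},{"xyz":[0,0,20]},{"xyz":[0,0,20]},{"xyz":[0,0,20]},{"xyz":[0,0,15]},{"xyz":[0,0,0]}]' && python3 st.py
```

```text
schema error: expected keys xyz, spin
```

```bash
python3 -m inch '[{"xyz":[1,0,20],"spin":0},{"xyz":[1,0.5,20],"spin":0},{"xyz":[0,0.5,20],"spin":0},{"xyz":[0,0,20],"spin":0},{"xyz":[0,0,20],"spin":0},{"xyz":[0,0,20],"spin":0},{"xyz":[0,0,20],"spin":0},{"xyz":[0,0,15],"spin":0},{"xyz":[0,0,0],"spin":0}]' && python3 st.py
```

```text
t: 5.03
tcp_pos: [0.6619, 0.1244, 0.2486]
tcp_rot: [-2.407, -2.016, 0.003]
force: [-0.5, -0.6, -0.0]
gripper_width: 0.0301
tip board mm [[160.22733809 -77.77240401]] tip z 0.06659392349470739 yaw err toolx-boardx rad 0.0005206565970365951 w 0.030059027561060745 F [-0.47692582 -0.62579727 -0.04201333] t 5.025
```

```bash
python3 -m inch '[{"xyz":[0,0,10],"spin":0},{"xyz":[0,0,10],"spin":0},{"xyz":[0,0,10],"spin":0},{"xyz":[0,0,8],"spin":0},{"xyz":[0,0,8],"spin":0},{"xyz":[0,0,0],"spin":0}]' && python3 st.py
```

```text
t: 5.78
tcp_pos: [0.6626, 0.1239, 0.2028]
tcp_rot: [-2.409, -2.016, 0.002]
force: [-0.4, 0.1, -0.2]
gripper_width: 0.0298
tip board mm [[159.79753205 -78.70805696]] tip z 0.02075571847760871 yaw err toolx-boardx rad -0.00032828983950139445 w 0.029813313337136202 F [-0.36643123  0.10326682 -0.24265967] t 5.775
```

```bash
python3 -m inch '[{"xyz":[-5,0,0],"spin":0},{"xyz":[-5,0,0],"spin":0},{"xyz":[-5,0,0],"spin":0},{"xyz":[-3,0,0],"spin":0},{"xyz":[-2,0,0],"spin":0},{"xyz":[-2,0,0],"spin":0},{"xyz":[-2,0,0],"spin":0},{"xyz":[-2,0,0],"spin":0},{"xyz":[-2,0,0],"spin":0},{"xyz":[-2,0,0],"spin":0},{"xyz":[-3,0,0],"spin":0},{"xyz":[-4,0,0],"spin":0},{"xyz":[-4,0,0],"spin":0},{"xyz":[-4,0,0],"spin":0},{"xyz":[-4,0,0],"spin":0}]'
python3 - <<'E'
from st import *
c,i=cam('wrist'); np.save('w2.npy',c,allow_pickle=True); cv2.imwrite('pics/w2.png',cv2.resize(i[:,:,::-1],(800,600),interpolation=cv2.INTER_CUBIC))
E
```

```text
t: 7.65
tcp_pos: [0.6543, 0.0753, 0.2037]
tcp_rot: [2.409, 2.016, -0.0]
force: [0.9, 5.0, -0.5]
gripper_width: 0.0301
tip board mm [[110.59903787 -79.33109353]] tip z 0.02165659236940934 yaw err toolx-boardx rad -0.00038543054641504426 w 0.030059364988564027 F [ 0.90416865  4.97917231 -0.49361602] t 7.65
```

View pics/w2.png

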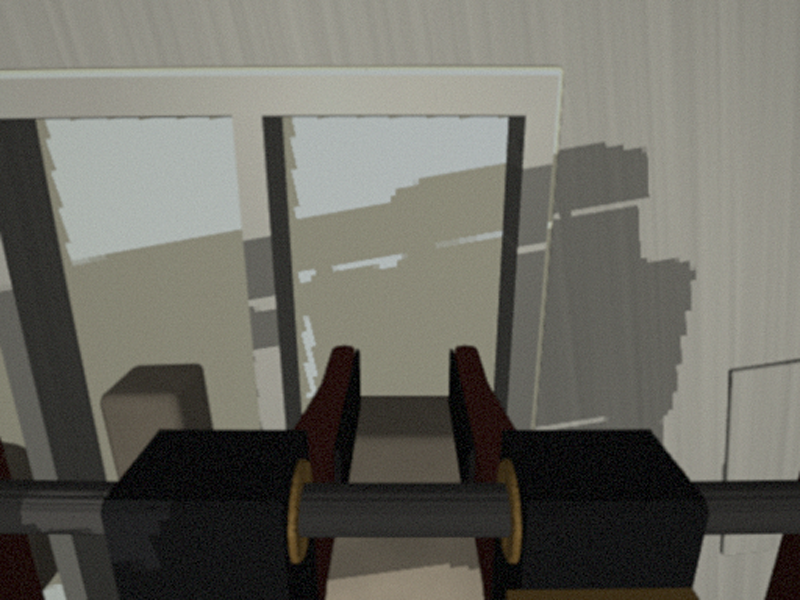

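Wrist view: both fingers sit behind the stone's rear face (columns 355-450, row ~400) and the push is steady at ~5 N. Continuing.

```bash
python3 -m inch '[{"xyz":[-5,0,0],"spin":0},{"xyz":[-7,0,0],"spin":0},{"xyz":[-7,0,0],"spin":0},{"xyz":[-7,0,0],"spin":0},{"xyz":[-7,0,0],"spin":0},{"xyz":[-7,0,0],"spin":0},{"xyz":[-7,0,0],"spin":0},{"xyz":[-7,0,0],"spin":0},{"xyz":[-7,0,0],"spin":0},{"xyz":[-7,0,0],"spin":0},{"xyz":[-7,0,0],"spin":0},{"xyz":[-7,0,0],"spin":0},{"xyz":[-7,0,0],"spin":0},{"xyz":[-7,0,0],"spin":0},{"xyz":[-7,0,0],"spin":0},{"xyz":[-7,0,0],"spin":0},{"xyz":[-5,0,0],"spin":0},{"xyz":[-4,0,0],"spin":0},{"xyz":[-3,0,0],"spin":0}]'
python3 - <<'E'
from st import *
c,i=cam('top'); j=i[122:232,170:320,::-1]; cv2.imwrite('pics/t2.png',cv2.resize(j,None,fx=5.3333,fy=5.3333,interpolation=cv2.INTER_CUBIC))
E
```

```text
t: 10.07
tcp_pos: [0.6328, -0.0446, 0.2037]
tcp_rot: [-2.409, -2.016, 0.0]
force: [1.2, 4.5, 1.7]
gripper_width: 0.0299
tip board mm [[-11.22570092 -79.20380458]] tip z 0.021657661936795053 yaw err toolx-boardx rad -0.00032515198775073806 w 0.029933608748202056 F [1.23247029 4.48819398 1.67662366] t 10.075
```

View pics/t2.png

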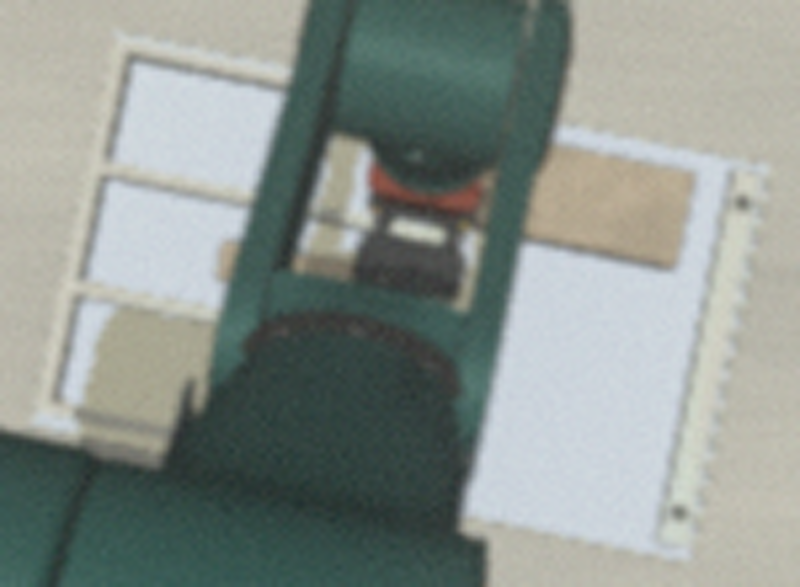

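The crop shows the stone square, its front at column ~694/672, about 24 mm from the rail, matching the arm reading. I'll creep to contact.

```bash
python3 -m inch '[{"xyz":[-4,0,0],"spin":0},{"xyz":[-4,0,0],"spin":0},{"xyz":[-4,0,0],"spin":0},{"xyz":[-3,0,0],"spin":0},{"xyz":[-2,0,0],"spin":0},{"xyz":[-2,0,0],"spin":0},{"xyz":[-1,0,0],"spin":0},{"xyz":[-1,0,0],"spin":0}]' && python3 st.py
python3 -m inch '[{"xyz":[-1,0,0],"spin":0},{"xyz":[-1,0,0],"spin":0}]' && python3 st.py
```

```text
t: 11.12
tcp_pos: [0.6291, -0.0651, 0.2036]
tcp_rot: [-2.409, -2.016, 0.0]
force: [1.0, 4.1, 2.1]
gripper_width: 0.0298
tip board mm [[-32.04465493 -79.21929204]] tip z 0.021648784904082008 yaw err toolx-boardx rad -0.0002562460548702905 w 0.02981327620154252 F [0.97718197 4.05666998 2.05720531] t 11.125
t: 11.38
tcp_pos: [0.6288, -0.067, 0.2037]
tcp_rot: [-2.409, -2.016, -0.0]
force: [1.3, 8.0, 1.4]
gripper_width: 0.0299
tip board mm [[-33.93719161 -79.22956675]] tip z 0.021689191942074 yaw err toolx-boardx rad -0.0003422903463903282 w 0.029890191794395816 F [1.34395748 7.99867971 1.40523232] t 11.375
```

```bash
python3 -m inch '[{"xyz":[-1,0,0],"spin":0},{"xyz":[0,0,0],"spin":0}]' && python3 st.py
```

```text
t: 11.62
tcp_pos: [0.6287, -0.0673, 0.2037]
tcp_rot: [-2.409, -2.015, -0.002]
force: [1.4, 9.5, 1.0]
gripper_width: 0.0302
tip board mm [[-33.92757738 -79.22711147]] tip z 0.021681391267179134 yaw err toolx-boardx rad -0.0007249341494872663 w 0.030183599175367996 F [1.36404071 9.49648368 0.98999782] t 11.625
```

```bash
python3 -m inch '[{"xyz":[-1,0,0],"spin":0},{"xyz":[-1,0,0],"spin":0},{"xyz":[0,0,0],"spin":0}]' && python3 st.py
```

```text
t: 12.0
tcp_pos: [0.6286, -0.0678, 0.2037]
tcp_rot: [-2.408, -2.014, -0.005]
force: [3.4, 15.6, 1.9]
gripper_width: 0.0295
tip board mm [[-34.00152383 -79.22735833]] tip z 0.021709468209903937 yaw err toolx-boardx rad -0.001229505072922299 w 0.02945908404128012 F [ 3.35420937 15.60130202  1.94860725] t 12.0
```

The arm has stalled with force rising, so the stone is seated on the rail. Next I back off, rise, and move clear towards the start side.

```bash
python3 -m inch '[{"xyz":[3,0,0],"spin":0},{"xyz":[5,0,0],"spin":0},{"xyz":[6,0,0],"spin":0},{"xyz":[6,0,0],"spin":0},{"xyz":[0,0,-10],"spin":0},{"xyz":[0,0,-20],"spin":0},{"xyz":[0,0,-30],"spin":0},{"xyz":[0,0,-30],"spin":0},{"xyz":[0,0,-30],"spin":0},{"xyz":[0,0,-30],"spin":0},{"xyz":[0,0,-30],"spin":0},{"xyz":[20,0,-10],"spin":0},{"xyz":[40,0,0],"spin":0},{"xyz":[40,0,0],"spin":0},{"xyz":[40,0,0],"spin":0},{"xyz":[40,0,0],"spin":0},{"xyz":[40,0,0],"spin":0},{"xyz":[40,0,0],"spin":0},{"xyz":[20,0,0],"spin":0},{"xyz":[0,0,0],"spin":0}]'
python3 - <<'E'
from st import *
c,i=cam('top'); j=i[:,:,::-1]; np.save('t3.npy',c,allow_pickle=True)
cv2.imwrite('pics/t3.png',cv2.resize(j[122:232,170:320],None,fx=5.3333,fy=5.3333,interpolation=cv2.INTER_CUBIC))
c,i=cam('scene','s3')
E
```

```text
t: 14.5
tcp_pos: [0.6807, 0.2268, 0.3929]
tcp_rot: [-2.407, -2.019, 0.002]
force: [-0.5, -0.6, 0.5]
gripper_width: 0.0299
tip board mm [[264.27118549 -78.53754996]] tip z 0.2108900727903808 yaw err toolx-boardx rad 0.0018960790574593656 w 0.029916806278642304 F [-0.4772778  -0.60135786  0.49145074] t 14.5
```

View pics/t3.png

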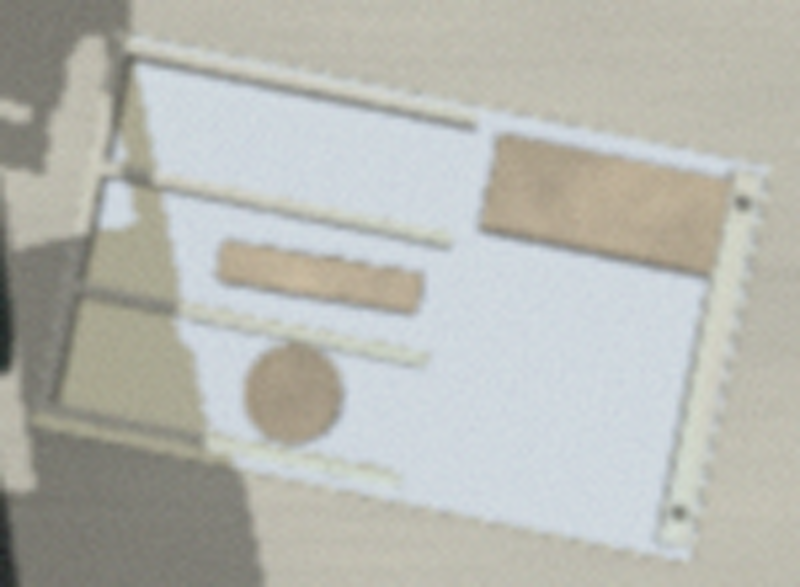

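View pics/s3.png

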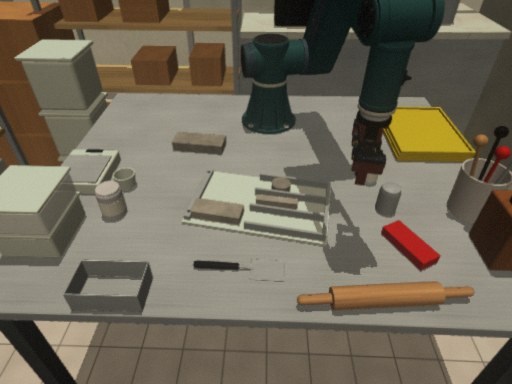

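The stone lies flush and square against the rail (front edge from (735,178) to (708,272)). The slim and round stones are where they started, and the bystanders look undisturbed. The gripper is clear above the table.

```bash
python3 -c "
from h import *
print(ctrl.sense()['force'],ctrl.sign_off())"
```

```text
the job is handed in; nothing more can be done
[ 0.32530508  0.49608135 -0.81112512] None
```

The wide stone is out of its bay and resting flat and square against the stop rail. I handed the job in at about 14.6 s of the 32 s allowed; sign-off gives no verdict.

I lowered the half-open fingers into the gap behind the stone and pushed it along the board from its rear end. Nothing was gripped or lifted.

**Contact:** the arm stalled with the fingertips at board x ≈ -34 mm while the force rose from about 5 N to 16 N. That is within 1 mm of where contact was expected.

**Position:** the final top picture shows no visible gap or skew at the rail. The stone's centre is about 79 mm off the centre line, inside the 110 mm limit.

**Other things:** the slim and round stones appear unmoved in the top picture. The bystanders look undisturbed in the scene picture, except that the spice jar is largely hidden behind the gripper, which passed well above it. I judged these by eye and did not measure them. The gripper finished about 0.2 m above the table, touching nothing. None of the checks failed or disagreed.

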